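# Close a sprung specimen holder with its bayonet cap and hold it shut

### The job

Stand the daisy specimen block upright in the mouth of the specimen holder and let go of it, then take the bayonet cap by its blue bar, push it down into the holder so that its two pins go in through the red-marked notches, and twist it a quarter turn clockwise (seen from above) to its stop. The holder springs open if it is let go, so finish while still gripping the cap, holding it turned fully home at the stop so that a colleague can do up the locking screw. Leave the leaf and poppy blocks where they are.

Things in the scene. Friction and masses are not known exactly. Their poses are not given: they have to be found in the camera images.
- holder: Specimen holder, fixed: aluminium pot, 82 mm across, 56 mm high, on a grey 120 x 120 x 6 mm base plate. Origin: centre of underside, z up. Its 6 mm thick roof has a round bore 52 mm across with two notches on its +y and -y sides, 12 mm wide, reaching 35 mm from the axis, marked by red stripes on rim, wall and base (half-turn symmetric). Below the roof a sprung collar takes the pins.
- holder_mouth (a point): Centre of the holder's mouth, on its axis, level with the roof's top (56 mm above the bench); axes as the holder's. A black locking screw sticks out to 60 mm on the +x side. The cap can turn once its underside is 14 to 18 mm below this point (pins under the roof; at 18 mm its flange lands on it), and only clockwise seen from above. If let go, it is turned back and pushed out.
- floor_plate (a joint): Black sprung floor in the bore, 12 mm below the roof's top at rest, so a block stood on it stands 12 mm proud. 0 at rest, grows as pushed down, in m; 0.025 with block and cap locked under the roof, 0.030 with the cap's flange on the roof, limit 0.034. Resists with 4 N at the start and about 10 N at 0.030.
- collar (a joint): Sprung collar under the holder's roof: 0 at rest (in line with the notches), grows as the cap is turned clockwise from above, in rad; stop at 1.5. Resists with 0.06 rising to 0.21 N m. It has play: it lags the cap by about 0.12, so reads about 1.45 with the cap turned by 1.57.
- cap: Bayonet cap, loose, about 150 g, standing upright. Origin: centre of underside, z up. Plug 46 mm across, z = 0 to 18 mm; two steel pins, 6 mm thick, along +y and -y at z = 4 mm, ends 32 mm from the axis; yellow flange 60 mm across, z = 18 to 22 mm; blue grip bar 14 mm wide (x), 44 mm long (y, in line with the pins), z = 22 to 50 mm, red line on top. Half-turn symmetric.
- cap_grip (a point): Middle of the cap's blue grip bar, on the axis, 42 mm above the cap's underside; axes as the cap's. Grip the bar across its 14 mm width, firmly (60 N or more), fingers along the cap's x.
- daisy_block: Specimen block with a daisy (white petals, yellow middle) in its top: an upright black cylinder, 44 mm across and 24 mm high, chamfered foot, about 60 g, loose. Origin: centre of its underside. To set it in the holder, grip only its top 10 mm or so, as the fingers do not fit into the bore.
- leaf_block: Same kind of block with a green leaf in its top; leave alone. Origin: centre of its underside.
- poppy_block: Same kind of block with red round petals in its top; leave alone. Origin: centre of its underside.

How it is judged:
By the outcome, as a careful person would: the job done as asked, in the order asked, and still so for the second after the job is handed in, while the arm keeps its last pose, push and grip.
It also fails if it takes over 61 s, if anything falls off the work surface, if the arm or the gripper's body presses on something with over 40 N, if the wrist force passes 120 N, or if a joint passes its speed limit or range.

### The arm

A 6-joint arm with a two-finger parallel gripper is mounted at the origin on the work surface. World frame = base frame: x ahead of the robot, y to its left, z up, the work surface at z = 0. Lengths are in mm, angles in degrees, forces in N, time in s.
With the tool pointing down it reaches from about 300 to 850 mm from the base axis. Payload 4.2 kg.
Tool frame: the origin (TCP) lies midway between the tips of the shut fingers; the grasp point (between the pads) lies 19 mm behind it; z points along the fingers, y is the line along which they close (so a half turn about z gives the same grasp; the last joint's range is limited). The gripper opens to 91 mm and grips with 3 to 60 N. Pads are 32 mm wide; open, the fingers measure 118 mm over their backs; the gripper's body (76 mm by 178 mm) begins 60 mm behind the grasp point.
Start: joints at [70.474, 18.312, 89.639, -0, 72.044, -1.146], TCP at [181.315, 545.681, 213.976] pointing down, gripper open.
Joint ranges: [-177.97, 177.97], [-48.28, 115.42], [12.27, 149.76], [-77.06, 257.06], [2.81, 150.46], [-146.56, 146.56]. Speed limits (degrees/s): [147.25, 147.25, 180, 180, 180, 180].

### API

Orientations are given as [roll, pitch, yaw] about the fixed x, y, z axes, in that order (R = Rz(yaw) Ry(pitch) Rx(roll)).
In Python, from workcell import env gives the robot as it stands.
- The arm moves only by the shell command python3 -m jog 'ROWS' [FORCE]. ROWS is a JSON object of lists of equal length, an entry for each row: "jaw": the finger opening in mm, from 0 to 91.2; "slide": the shift along the tool's x, y, z in units of 30 mm (1.0 is 30 mm), a list of three; "spin": the turn about the tool's z in units of 8 degrees (1.0 is 8 degrees). In form: {"jaw": [jaw, ...], "slide": [[dx, dy, dz], ...], "spin": [spin, ...]}. A call has 1 to 10 rows; each row shifts and turns the commanded pose from where the row before left it, along the tool's axes as they then stand; what a row does not reach is not made up. A row lasts 1/10 s, in which the tool goes at most 50 mm and 8.59 degrees, less where a joint would pass 70% of its speed; a pose out of reach is approached as far as the arm can. A call is refused whole if a number of a shift passes 1 or a number of a turn 1, either way. A call with a gripper value outside its range is refused whole. The fingers move at their own pace and stop on an object; FORCE is the grip in N (left out, the last holds). Time passes only in rows, so rows that do not move let the fingers close. It gives the time, the measured TCP pose, the force, the opening and the grip force at its end, in the units of the state.
- env.state(): the state, without advancing time (a new reading comes with each control period).
- env.grab_frame(name): name is "scene" or "side" or "wrist"; returns the picture (400x640x3 uint8, red, green, blue); there is no depth.
- env.camera_model(name): a dict with "fx", "fy", "cx", "cy" (pixels), "D" ([k1, k2, p1, p2, k3] as OpenCV has them; the pictures are not rectified), "camera_from_world" (4x4, takes a point from world to camera coordinates). Camera axes: x right, y up, looking along -z (the intrinsics and any distortion apply to the point x, -y, -z); pixel columns grow to the right and rows downward; lengths in mm; the calibration is good to about 2 mm. A picture is of the moment at which its call begins: read the wrist's pose just before it. camera_model takes no time and is no camera call; for the wrist camera it gives the pose at the moment of the call.
- env.job_done(): hands the job in; it is judged then, once.
The state is a dict: "time_s": time; "qpos": joint angles; "qvel": joint speeds; "effort": joint torques, N m; "ee_pos": TCP position; "ee_rot": TCP orientation; "force": force on the tool from outside, world axes, zero at the start; "torque": the same for the moment, N m; "gripper_width": finger opening in mm; "gripper_force": force on a finger pad.
Only numpy, scipy, OpenCV 4.12 (cv2) and the standard library are available. Lean on these libraries where they do the work, as an engineer would, in place of code of your own. Each camera call takes 0.05 s, during which the arm holds its last target. There are 200 camera calls.

## Working session

There is one attempt and no reset: what is moved stays moved. The work goes in short steps, Python scripts to look and compute and a shell command to move; the robot and the scene stay as the last step left them, time stands still between calls to the robot, and variables do not carry over. Pictures are saved under pics/ and viewed, at most 10 in all, crops included, and the job is handed in when it is done.

```bash
mkdir -p pics; ls; python3 - <<'E'
from workcell import env
import cv2,json
s=env.state();print(s)
for n in("scene","side","wrist"):
    m=env.camera_model(n);im=env.grab_frame(n);cv2.imwrite(f"pics/{n}0.png",im[:,:,::-1]);print(n,m)
E
```

```text
pics
{'time_s': 0.0, 'qpos': array([ 7.04745873e+01,  1.83515865e+01,  8.97047778e+01,  5.68063455e-04,
        7.20438998e+01, -1.14482427e+00]), 'qvel': array([ 0.02062341,  0.01785342,  0.0198156 ,  0.02843332,  0.01271418,
       -0.05480853]), 'effort': array([-3.82717781e-04, -4.12465274e+01, -2.31973207e+01,  7.27200997e-02,
        4.57465067e-02, -1.31338952e-04]), 'ee_pos': array([181.13445108, 545.20524702, 213.13186018]), 'ee_rot': array([-1.79899767e+02, -2.54321656e-03,  1.61619234e+02]), 'force': array([ 0.4081192 , -0.48647267, -0.42276738]), 'torque': array([-0.01130044,  0.01874787, -0.0468621 ]), 'gripper_force': 0.0, 'gripper_width': 91.0472517969924}
scene {'fx': 417.1476765772039, 'fy': 417.1476765772039, 'cx': 314.7611261603306, 'cy': 200.4604117488703, 'D': array([0.01367928, 0.        , 0.        , 0.        , 0.        ]), 'camera_from_world': array([[-5.38834961e-01,  8.42186149e-01, -1.94775806e-02,
         3.05828834e+02],
       [-6.35185969e-01, -3.90990449e-01,  6.66082017e-01,
         2.84905042e+02],
       [ 5.53349501e-01,  3.71280164e-01,  7.456
[... 520 characters left out ...]
-02, -8.08721404e-01,  5.85536761e-01,
        -9.66540490e+02],
       [ 0.00000000e+00,  0.00000000e+00,  0.00000000e+00,
         1.00000000e+00]])}
wrist {'fx': 275.931059200463, 'fy': 275.931059200463, 'cx': 320.53271539750176, 'cy': 197.64981045097358, 'D': array([-0.00346845,  0.        ,  0.        ,  0.        ,  0.        ]), 'camera_from_world': array([[ 3.15284550e-01,  9.48996593e-01, -1.05826855e-03,
        -5.74232823e+02],
       [-9.07600498e-01,  3.01205409e-01, -2.92466473e-01,
         3.22960645e+01],
       [-2.77230930e-01,  9.31706453e-02,  9.56275192e-01,
        -3.91521216e+02],
       [ 0.00000000e+00,  0.00000000e+00,  0.00000000e+00,
         1.00000000e+00]])}
```

View pics/scene0.png

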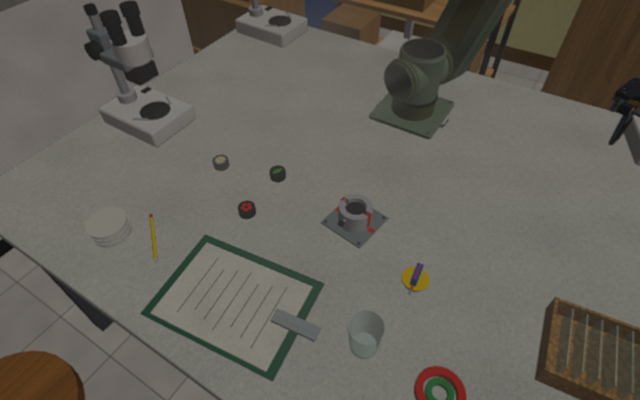

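View pics/side0.png

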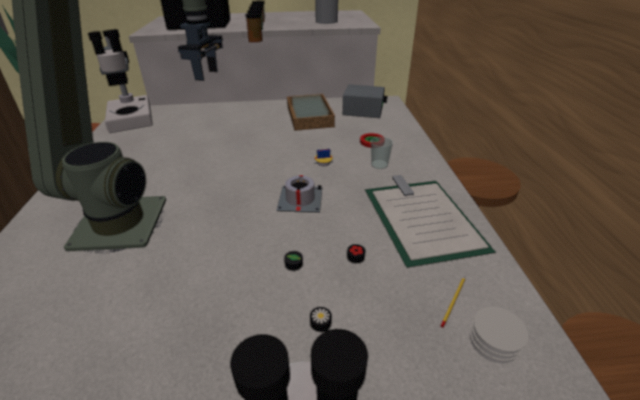

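The scene view shows daisy (221,160), leaf (278,172), poppy (247,208), holder mouth (356,208) and cap (416,278). In the side view the daisy is at (320,316), the mouth at (300,184) and the cap at (323,155).

```bash
cat >h.py <<'E'
import numpy as np,cv2
from workcell import env
def ray(m,uv):
    K=np.array([[m['fx'],0,m['cx']],[0,m['fy'],m['cy']],[0,0,1]])
    p=cv2.undistortPoints(np.array([[uv]],float),K,m['D'])[0,0]
    T=m['camera_from_world'];R=T[:3,:3]
    return -R.T@T[:3,3], R.T@np.array([p[0],-p[1],-1.])
def onz(m,uv,z):
    c,d=ray(m,uv);return (c+d*(z-c[2])/d[2])
def proj(m,P):
    T=m['camera_from_world'];P=np.atleast_2d(P)@T[:3,:3].T+T[:3,3]
    K=np.array([[m['fx'],0,m['cx']],[0,m['fy'],m['cy']],[0,0,1]])
    return cv2.projectPoints(P*[1,-1,-1],np.zeros(3),np.zeros(3),K,m['D'])[0][:,0]
def tool(dxyz):
    "world shift -> slide units"
    from scipy.spatial.transform import Rotation as Ro
    return Ro.from_euler('xyz',env.state()['ee_rot'],degrees=True).inv().apply(dxyz)/30
E
python3 - <<'E'
from h import *
a,b=env.camera_model("scene"),env.camera_model("side")
for n,u,v,z in(("daisy",(221,160),(320,316),24),("leaf",(278,172),(293,258),24),("poppy",(247,208),(356,251),24),("mouth",(356,208),(300,184),56),("cap",(414,279),(323,158.5),22)):
    print(n,onz(a,u,z).round(),onz(b,v,z).round())
for n,c,z in(("scene",[(355,208),(416,278)],0),("side",[(300,190),(323,156)],0)):
    im=cv2.imread(f"pics/{n}0.png")
    t=[cv2.resize(im[y-40:y+40,x-50:x+50],(400,320),interpolation=cv2.INTER_CUBIC) for x,y in c]
    cv2.imwrite(f"pics/{n}c.png",np.hstack(t))
x=[cv2.imread(f"pics/{n}c.png") for n in("scene","side")]
cv2.imwrite("pics/c.png",cv2.resize(np.vstack(x),(750,600)))
E
```

```text
daisy [ 510. -345.   24.] [ 507. -349.   24.]
leaf [ 465. -182.   24.] [ 460. -189.   24.]
poppy [ 609. -173.   24.] [ 605. -179.   24.]
mouth [493.  69.  56.] [487.  61.  56.]
cap [577. 259.  22.] [569. 254.  22.]
```

View pics/c.png

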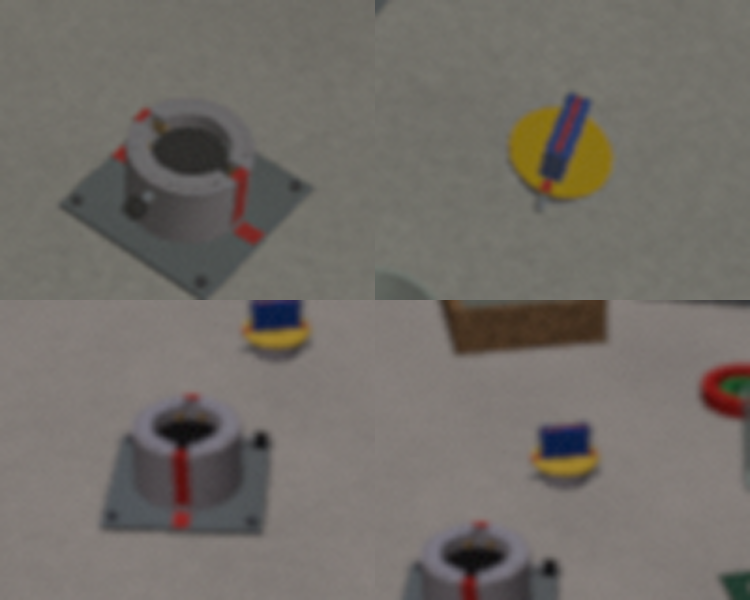

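```bash
python3 - <<'E'
from h import *
a,b=env.camera_model("scene"),env.camera_model("side");w=env.camera_model("wrist")
c=ray(w,(320,200));s=env.state()
print(c, tool(c[0]-s['ee_pos'])*30, tool(c[1]))
# cap yaw: ends of red line on bar top z=50, scene crop scale 3.75*2
f=lambda x,y:(366+ (x-375)/3.75, 238+y/3.75)
e=[onz(a,f(548,163),50),onz(a,f(580,98),50)];print("capline",e, np.degrees(np.arctan2(*(e[1]-e[0])[[1,0]])))
g=lambda x,y:(305+x/3.75,168+y/3.75)
print("stripe base corners", onz(a,g(60,205),6),onz(a,g(205,298),6),onz(a,g(313,187),6), "bases",onz(a,g(250,233),6))
t=np.array([535,140,213.])
print(tool(t-s['ee_pos']))
E
```

```text
(array([101.82768963, 571.72668036, 383.35133986]), array([ 0.2844303 , -0.09734352, -0.9537819 ])) [  83.66658272   -0.18700715 -170.04177078] [-1.00204776e-02 -4.58425494e-05  3.17928260e-02]
capline [array([602.4961386 , 261.43738003,  50.        ]), array([554.07639541, 259.5985529 ,  50.        ])] -177.82513452887287
stripe base corners [540.1438982    0.76641656   6.        ] [555.45938089 116.60873967   6.        ] [439.77652098 134.28629569   6.        ] bases [495.47985458 116.79333408   6.        ]
[-15.45166245  -9.10158799   0.02276997]
```

```bash
python3 -m jog '{"jaw":[91,91,91,91,91,91,91,91,91,91],"slide":[[-1,-0.6,0],[-1,-0.6,0],[-1,-0.6,0],[-1,-0.6,0],[-1,-0.6,0],[-1,-0.6,0],[-1,-0.6,0],[-1,-0.6,0],[-1,-0.6,0],[-1,-0.6,0]],"spin":[0,0,0,0,0,0,0,0,0,0]}'
python3 -m jog '{"jaw":[91,91,91,91,91,91,91],"slide":[[-1,-0.6,0],[-1,-0.6,0],[-1,-0.6,0],[-1,-0.6,0],[-1,-0.6,0],[0,0,0],[0,0,0]],"spin":[0,0,0,0,0,0,0]}'
python3 - <<'E'
from h import *
import pickle
w=env.camera_model("wrist");im=env.grab_frame("wrist");cv2.imwrite("pics/w1.png",im[:,:,::-1]);pickle.dump(w,open("w1.pkl","wb"));print(env.state()['ee_pos'])
E
```

```text
time_s: 1.15
ee_pos: [409.9, 279.0, 213.8]
ee_rot: [-180.0, -0.0, 161.6]
force: [0.5, 0.0, 0.1]
gripper_width: 91.1
gripper_force: 0.0
time_s: 1.85
ee_pos: [523.1, 147.1, 213.5]
ee_rot: [-180.0, -0.1, 161.5]
force: [-1.2, -0.2, -0.7]
gripper_width: 90.9
gripper_force: 0.0
[522.68908288 147.71767738 213.56308152]
```

View pics/w1.png

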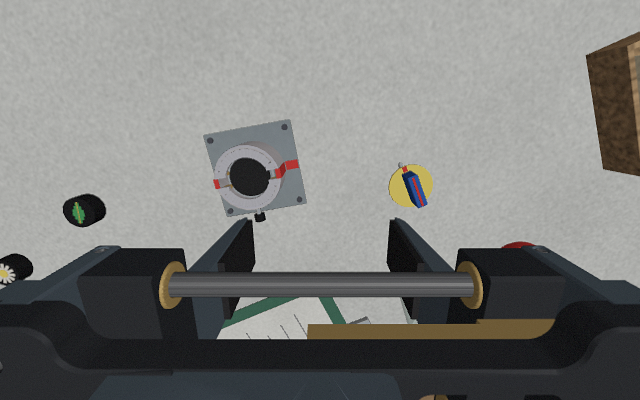

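```bash
python3 - <<'E'
from h import *
import pickle
w=pickle.load(open("w1.pkl","rb"))
im=cv2.imread("pics/w1.png")
h=cv2.cvtColor(im,cv2.COLOR_BGR2HSV)
ye=cv2.inRange(h,(20,100,80),(35,255,255));ye[:,:350]=0;ye[:,460:]=0;ye[230:]=0
bl=cv2.inRange(h,(105,100,30),(130,255,255));bl[:,:350]=0;bl[:,460:]=0;bl[230:]=0
pts=cv2.findNonZero(ye);print("flange",(e:=cv2.fitEllipse(cv2.convexHull(pts))),onz(w,e[0],22),onz(w,cv2.minEnclosingCircle(pts)[0],22))
c=[onz(w,p,6) for p in((203,135),(292,119),(306,203),(227,217))]
print(np.round(c),np.mean(c,0))
for z,n in((50,"bar"),): 
    rd=cv2.inRange(h,(0,80,60),(12,255,255))|cv2.inRange(h,(168,80,60),(180,255,255));rd[:,:395]=0;rd[:,440:]=0;rd[:165]=0;rd[215:]=0
    p=cv2.findNonZero(rd); print(len(p)); P=np.array([onz(w,q[0],50)[:2] for q in p]);m=P.mean(0);u,s,v=np.linalg.svd(P-m);print("bar",m,v[0],(P-m)@v[0].T)
t=[cv2.resize(im[y-60:y+60,x-70:x+70],(700//1,600),interpolation=cv2.INTER_CUBIC) for x,y in((255,172),)]
cv2.imwrite("pics/w1c.png",t[0])
E
```

```text
flange ((410.20672607421875, 185.15899658203125), (40.63154220581055, 44.963130950927734), 57.813716888427734) [570.05957515 259.20557857  22.        ] [570.03240521 259.26822144  22.        ]
[[420.  16.   6.]
 [438. 136.   6.]
 [554. 115.   6.]
 [538.  -2.   6.]] [487.51876723  66.04531053   6.        ]
90
bar [561.5507422  256.74981128] [0.97610787 0.21728652] [-27.90472461 -27.27480284 -28.05134227 -27.42076501 -26.79017542
 -26.15957332 -25.52895856 -26.93577865 -26.30451978 -25.67324846
 -25.04196451 -24.41066777 -25.81783241 -25.1858904  -24.55393582
 -23.92196848 -23.28998823 -24.06486893 -23.43222955 -22.79957729
 -22.166912   -21.53423349 -22.9414474  -22.30812168 -21.67478296
 -21.18160419  -9.26553985  -8.62723493  -8.11633203  -7.47732707
  -6.83830654  -6.32492985  -5.68520755  -5.17003488  -4.52960921
  -3.37150308  -2.73035629  -2.21088069  -1.56902718  -1.04773353
  -0.40517168   0.11794695   0.76121876   1.40450731   1.93015274
   2.57415302   3.10163888   3.74635252   4.39108335   4.92111451
   5.56656047   6.09844769   6.74461044   7.27836082   7.92524201
   8.57214099   9.10846398   9.7560832   10.2942852   10.94262632
  11.48271455  12.13177924  12.78086232  13.32355088  13.97335935
  14.51795021  15.16848576  15.71498625  16.36625056  17.01753387
  17.5666628   18.21867671  18.76973159  19.4224778   19.97546606
  20.62894628  21.28244613  21.83809134  22.49232705  23.0499222
  23.7048955   24.35988891  24.92016076  25.57589363  26.13813213
  26.7946062   27.358819    28.016036    28.67327373  29.24019243]
```

View pics/w1c.png

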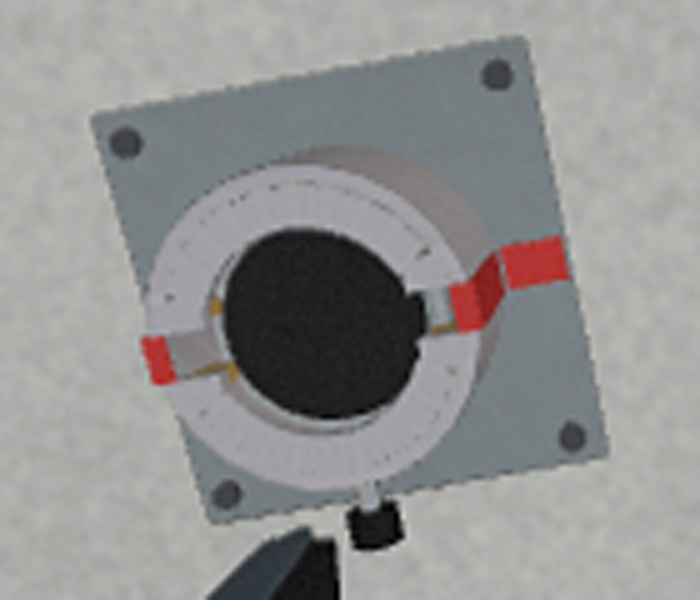

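The crop shows the holder's roof ring centred at crop (312,328), rim stripes at (158,360) and (467,307), and the black screw at lower right. The plate corners are (92,115), (527,35), (608,455) and (212,522).

```bash
python3 - <<'E'
from h import *
import pickle
w=pickle.load(open("w1.pkl","rb"));im=cv2.imread("pics/w1.png")
f=lambda p:(185+p[0]/5-.4,112+p[1]/5-.4)
c=np.array([onz(w,f(p),6) for p in((92,115),(527,35),(608,455),(212,522))]);print(c.round(1),c.mean(0))
a=lambda v:np.degrees(np.arctan2(v[1],v[0])).round(1)
print([a(c[1]-c[0]),a(c[2]-c[3]),a(c[2]-c[1]),a(c[3]-c[0])])
s=[onz(w,f(p),56) for p in((158,360),(467,307))];print(s,np.mean(s,0),a(s[1]-s[0]),np.linalg.norm(s[1]-s[0]))
print("ring",onz(w,f((312,328)),56))
h=cv2.cvtColor(im,cv2.COLOR_BGR2HSV)
rd=cv2.inRange(h,(0,80,60),(12,255,255))|cv2.inRange(h,(168,80,60),(180,255,255));rd[:,:395]=0;rd[:,440:]=0;rd[:171]=0;rd[215:]=0
P=np.array([onz(w,q[0],50)[:2] for q in cv2.findNonZero(rd)]);m=P.mean(0);v=np.linalg.svd(P-m)[2][0];print("bar",len(P),m,v,a(v),np.ptp((P-m)@v),(P.max(0)+P.min(0))/2)
print("daisy",onz(w,(5,273),24),"leaf",onz(w,(79,212),24)); st=env.state();print(st['ee_pos'])
for t in((508,-347,213),): print(tool(np.array(t)-st['ee_pos']))
E
```

```text
[[419.5  15.9   6. ]
 [437.1 133.5   6. ]
 [553.5 115.2   6. ]
 [536.3  -1.3   6. ]] [486.59460329  65.80024949   6.        ]
[np.float64(81.5), np.float64(81.6), np.float64(-8.9), np.float64(-8.4)]
[array([481.09246955,  26.63036901,  56.        ]), array([492.73668669, 103.03727844,  56.        ])] [486.91457812  64.83382372  56.        ] 81.3 77.28909108990763
ring [485.64997806  65.48008446  56.        ]
bar 68 [569.45176906 258.76874041] [0.98572564 0.16835964] 9.7 52.04848404779038 [565.26186607 255.32149675]
daisy [ 509.99395979 -345.21126455   24.        ] leaf [ 461.30136496 -185.6015792    24.        ]
[522.68908288 147.71767738 213.56308152]
[-4.74268441e+00 -1.58014676e+01  1.40068610e-02]
```

```bash
python3 -m jog '{"jaw":[91,91,91,91,91,91,91,91,91,91],"slide":[[-0.1,-1,0],[-0.1,-1,0],[-0.1,-1,0],[-0.1,-1,0],[-0.1,-1,0],[-0.1,-1,0],[-0.1,-1,0],[-0.1,-1,0],[-0.1,-1,0],[-0.1,-1,0]],"spin":[0,0,0,0,0,0,0,0,0,0]}' | grep -E "time|pos"
python3 -m jog '{"jaw":[91,91,91,91,91,91,91,91],"slide":[[-0.1,-1,0.2],[-0.1,-1,0.2],[-0.1,-1,0.2],[-0.1,-1,0.2],[-0.1,-1,0.2],[-0.1,-0.8,0],[0,0,0],[0,0,0]],"spin":[0,0,0,0,0,0,0,0]}'
python3 - <<'E'
from h import *
import pickle
w=env.camera_model("wrist");im=env.grab_frame("wrist");cv2.imwrite("pics/w2.png",im[:,:,::-1]);pickle.dump(w,open("w2.pkl","wb"));print(env.state()['ee_pos'])
u=proj(w,(509,-346,24))[0];print(u)
x,y=u.astype(int)
c=im[max(0,y-50):y+50,max(0,x-60):x+60]
g=cv2.inRange(c,(0,0,0),(60,60,60))
n,l,st,ce=cv2.connectedComponentsWithStats(g)
for i in range(1,n):
    if st[i,4]>80: print(st[i],ce[i],onz(w,(ce[i][0]+max(0,x-60),ce[i][1]+max(0,y-50)),20))
hs=cv2.cvtColor(c,cv2.COLOR_RGB2HSV);yl=cv2.inRange(hs,(18,120,90),(35,255,255));p=cv2.findNonZero(yl)
if p is not None:
    q=p[:,0].mean(0);print(len(p),q,onz(w,(q[0]+max(0,x-60),q[1]+max(0,y-50)),24))
E
```

```text
time_s: 2.9
ee_pos: [456.5, -146.3, 214.1]
time_s: 3.7
ee_pos: [419.4, -316.2, 183.9]
ee_rot: [179.9, -0.0, 161.6]
force: [-0.4, 0.1, -0.2]
gripper_width: 91.1
gripper_force: 0.0
[ 419.5122242  -315.91420559  183.93111696]
[320.3881308  253.09236039]
[ 43  30  32  35 518] [58.33976834 44.40926641] [ 502.13498997 -346.60581283   20.        ]
[  0  69 120   4 285] [58.95438596 70.65263158] [ 540.46833499 -358.53405791   20.        ]
59 [58.16949153 51.01694915] [ 509.36931145 -349.24003848   24.        ]
```

View pics/w2.png

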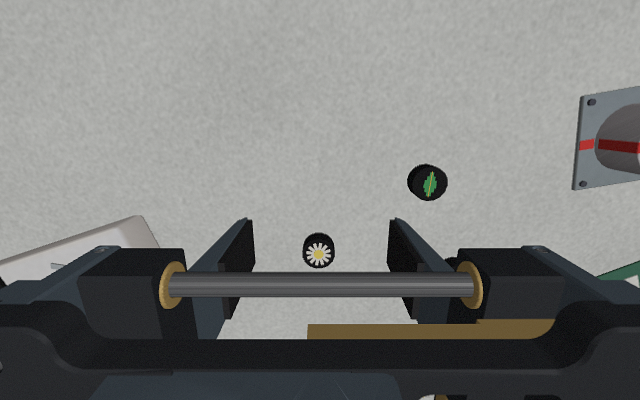

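```bash
python3 - <<'E'
from h import *
print(tool(np.array([509.3,-349,15])-[419.47,-316.0,183.95]))
E
```

```text
[-3.19053571 -0.10850844  5.63031166]
```

```bash
python3 -m jog '{"jaw":[91,91,91,91,91,91,91,91,91,91],"slide":[[-0.8,-0.03,0.4],[-0.8,-0.03,0.6],[-0.8,-0.03,0.8],[-0.79,-0.02,0.8],[0,0,0.8],[0,0,0.8],[0,0,0.8],[0,0,0.4],[0,0,0.23],[0,0,0]],"spin":[0,0,0,0,0,0,0,0,0,0]}' 25
python3 -m jog '{"jaw":[40,40,40,40,40,40,40,40],"slide":[[0,0,0],[0,0,0],[0,0,0],[0,0,0],[0,0,0],[0,0,0],[0,0,0],[0,0,0]],"spin":[0,0,0,0,0,0,0,0]}' 25
```

```text
time_s: 4.75
ee_pos: [509.2, -350.0, 14.8]
ee_rot: [180.0, -0.0, 161.7]
force: [0.4, -0.6, 1.3]
gripper_width: 91.3
gripper_force: 0.0
time_s: 5.55
ee_pos: [509.1, -350.7, 15.1]
ee_rot: [180.0, 0.0, 161.6]
force: [0.3, 1.6, 0.6]
gripper_width: 42.9
gripper_force: 25.0
```

```bash
python3 -m jog '{"jaw":[40,40,40,40,40],"slide":[[0,0,-0.5],[0,0,-0.9],[0,0,-0.9],[0,0,-0.7],[0,0,0]],"spin":[0,0,0,0,0]}'
python3 - <<'E'
from h import *
s=env.state();print(tool(np.array([486.7,65.6,105])-s['ee_pos']),s['ee_pos'],s['gripper_width'])
E
```

```text
time_s: 6.05
ee_pos: [510.8, -351.9, 108.1]
ee_rot: [-179.9, 0.4, 161.6]
force: [-0.6, -0.3, -1.3]
gripper_width: 42.9
gripper_force: 25.0
[ 5.15052718 12.95505281  0.04412762] [ 510.79844824 -351.93665152  108.05828369] 42.878332868723476
```

```bash
python3 -m jog '{"jaw":[40,40,40,40,40,40,40,40,40,40],"slide":[[0.2,0.4,0],[0.37,0.93,0],[0.37,0.93,0],[0.37,0.93,0],[0.37,0.93,0],[0.37,0.93,0],[0.37,0.93,0],[0.37,0.93,0],[0.37,0.93,0],[0.37,0.93,0]],"spin":[0,0,0,0,0,0,0,0,0,0]}' |grep pos
python3 -m jog '{"jaw":[40,40,40,40,40,40,40,40],"slide":[[0.37,0.93,0],[0.37,0.93,0],[0.37,0.93,0],[0.3,0.8,0],[0.2,0.55,0],[0,0,0],[0,0,0],[0,0,0]],"spin":[0,0,0,0,0,0,0,0]}'
python3 - <<'E'
from h import *
s=env.state();print(tool(np.array([486.7,65.6,108])-s['ee_pos']),s['ee_pos'],s['gripper_width'])
a=[]
for n in("scene","side"):
    im=cv2.cvtColor(env.grab_frame(n),cv2.COLOR_RGB2BGR);u=proj(env.camera_model(n),(486.7,65.6,85))[0].astype(int)
    print(u);c=im[u[1]-36:u[1]+36,u[0]-48:u[0]+48];a.append(cv2.resize(c,(400,300),interpolation=cv2.INTER_CUBIC))
cv2.imwrite("pics/p3.png",np.hstack(a))
E
```

```text
ee_pos: [489.3, -65.5, 103.1]
time_s: 7.85
ee_pos: [484.1, 64.9, 104.3]
ee_rot: [-180.0, -0.1, 161.6]
force: [-0.2, -0.6, -0.8]
gripper_width: 43.2
gripper_force: 25.0
[-0.07586746  0.04828417 -0.12411168] [484.07656992  64.94292621 104.28143623] 43.24126510333846
[356 197]
[299 174]
```

View pics/p3.png

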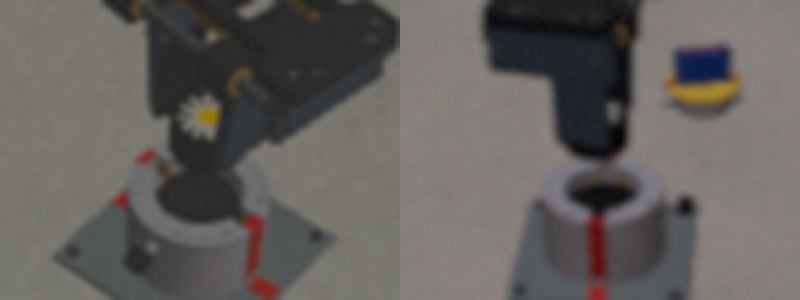

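```bash
python3 - <<'E'
from h import *
a,b=env.camera_model("scene"),env.camera_model("side")
f=lambda p:(308-.4+p[0]/4.1667,161-.4+p[1]/4.1667);g=lambda p:(251-.4+(p[0]-400)/4.1667,138-.4+p[1]/4.1667)
print("daisy",onz(a,f((208,116)),113))
print("ring scene",onz(a,f((199,196)),56),"ring side",onz(b,g((605,191)),56))
# block vertical silhouette in side: bottom centre
print("block foot side",onz(b,g((594,150)),89), "scene foot",onz(a,f((205,163)),89))
for n,m in(("a",a),("b",b)):
  print(n,[proj(m,(486.7+40*np.cos(t),65.6+40*np.sin(t),56))[0].round(1) for t in np.arange(4)*np.pi/2])
print(tool([1,0,0])*30)
E
```

```text
daisy [483.96291175  64.86468072 113.        ]
ring scene [492.52013687  67.43027929  56.        ] ring side [486.75767728  63.61359159  56.        ]
block foot side [480.73444947  62.51918211  89.        ] scene foot [495.55049024  70.88277281  89.        ]
a [array([347.5, 216.8]), array([370.9, 212.5]), array([363.8, 195.2]), array([341.3, 199.2])]
b [array([314.2, 182.3]), array([299.2, 175.3]), array([285.2, 183.8]), array([300.4, 191.3])]
[-9.48641851e-01  3.16351091e-01 -7.90932530e-04]
```

```bash
python3 -m jog '{"jaw":[40,40,40,40,40,40,40,40],"slide":[[-0.07,0.04,0],[0,0,0.3],[0,0,0.3],[0,0,0.3],[0,0,0.2],[0,0,0.1],[0,0,0],[0,0,0]],"spin":[0,0,0,0,0,0,0,0]}'
python3 -m jog '{"jaw":[40,40,40,40,40],"slide":[[0,0,0.07],[0,0,0.07],[0,0,0],[0,0,0],[0,0,0]],"spin":[0,0,0,0,0]}'
```

```text
time_s: 8.75
ee_pos: [487.4, 66.0, 69.1]
ee_rot: [180.0, 0.0, 161.6]
force: [0.7, -0.1, -0.4]
gripper_width: 43.0
gripper_force: 25.0
time_s: 9.25
ee_pos: [487.3, 66.0, 64.9]
ee_rot: [180.0, 0.0, 161.6]
force: [-0.1, 0.2, -0.5]
gripper_width: 42.4
gripper_force: 25.0
```

```bash
python3 -m jog '{"jaw":[40,40,40,40,40,40],"slide":[[0,0,0.07],[0,0,0.07],[0,0,0.05],[0,0,0],[0,0,0],[0,0,0]],"spin":[0,0,0,0,0,0]}'
```

```text
time_s: 9.85
ee_pos: [487.2, 65.9, 59.1]
ee_rot: [180.0, -0.0, 161.6]
force: [-0.2, -0.1, -0.9]
gripper_width: 42.7
gripper_force: 25.0
```

```bash
python3 -m jog '{"jaw":[46,50,56,62,70,70,70,70,80,91],"slide":[[0,0,0],[0,0,0],[0,0,0],[0,0,0],[0,0,0],[0,0,-0.3],[0,0,-0.8],[0,0,-0.9],[0,0,-0.9],[0,0,-0.9]],"spin":[0,0,0,0,0,0,0,0,0,0]}'
python3 - <<'E'
from h import *
s=env.state();print(tool(np.array([535,140,213])-s['ee_pos']),s['ee_pos'])
E
```

```text
time_s: 10.85
ee_pos: [487.2, 65.9, 175.0]
ee_rot: [180.0, 0.0, 161.6]
force: [1.2, 0.8, 0.1]
gripper_width: 83.2
gripper_force: 0.0
[-0.73554684  2.84595628 -1.26652747] [487.16636386  65.94086895 174.95637143]
```

```bash
python3 -m jog '{"jaw":[91,91,91,91,91,91,91,91,91,91],"slide":[[0.28,0.88,0],[0.28,0.88,0],[0.28,0.88,0],[0.28,0.88,0],[0.28,0.88,0],[0.28,0.88,0],[0.28,0.88,0],[0,0,0],[0,0,0],[0,0,0]],"spin":[0,0,0,0,0,0,0,-0.9,-0.8,-0.8]}'
python3 -m jog '{"jaw":[91,91],"slide":[[0,0,0],[0,0,0]],"spin":[0,0]}'
python3 - <<'E'
from h import *
import pickle
w=env.camera_model("wrist");im=env.grab_frame("wrist")[:,:,::-1].copy();cv2.imwrite("pics/w4.png",im);pickle.dump(w,open("w4.pkl","wb"))
c=proj(w,(570,259,22))[0];h=proj(w,(486.5,65.3,56))[0];print(c,h)
t=[]
for u in(c,h):
    x=int(np.clip(u[0],50,590));y=int(np.clip(u[1],50,350));print(x-50,y-50);t.append(cv2.resize(im[y-50:y+50,x-50:x+50],(400,400),interpolation=cv2.INTER_CUBIC))
cv2.imwrite("pics/w4c.png",np.hstack(t))
E
```

```text
time_s: 11.85
ee_pos: [489.6, 260.2, 173.7]
ee_rot: [180.0, 0.0, -178.1]
force: [0.3, -0.3, -0.2]
gripper_width: 90.9
gripper_force: 0.0
time_s: 12.05
ee_pos: [489.7, 259.8, 173.6]
ee_rot: [180.0, 0.0, -178.5]
force: [-0.0, -0.0, 0.1]
gripper_width: 91.1
gripper_force: 0.0
[318.10185185 246.16265468] [139.98057222 186.44097926]
268 196
89 136
```

View pics/w4c.png

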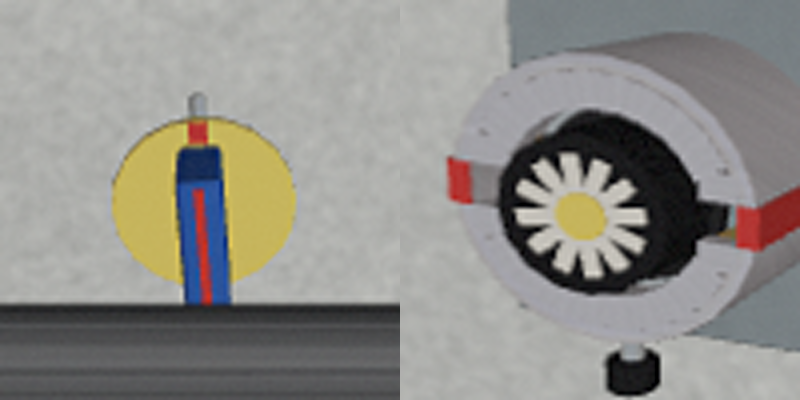

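The daisy stands in the holder's mouth. The cap's flange spans crop x 112–295 and top y 117; its red line runs (198,190) to (208,303), and its pin end is at (197,97).

```bash
python3 - <<'E'
from h import *
import pickle
w=pickle.load(open("w4.pkl","rb"))
im=cv2.imread("pics/w4.png")
f=lambda p:(268-.4+p[0]/4,196-.4+p[1]/4);g=lambda p:(89-.4+(p[0]-400)/4,136-.4+p[1]/4)
l=np.array([onz(w,f(p),50) for p in((198.5,190),(208,303))]);d=l[1]-l[0];print("line",l,np.degrees(np.arctan2(-d[1],-d[0])))
ed=[np.array([onz(w,f(p),50) for p in q]) for q in(((177,180),(186,303)),((221,180),(231,303)))]
for e in ed: d=e[0]-e[1];print("edge",e,np.degrees(np.arctan2(d[1],d[0])))
h=cv2.cvtColor(im,cv2.COLOR_BGR2HSV);ye=cv2.inRange(h,(20,90,80),(35,255,255));ye[:,:285]=0;ye[:,350:]=0;ye[:215]=0;ye[270:]=0
P=np.array([onz(w,q[0],22)[:2] for q in cv2.convexHull(cv2.findNonZero(ye))])
from scipy.optimize import least_squares
keep=P[P[:,0]<592] if 0 else P
r=least_squares(lambda c:np.hypot(*(P-c).T)-30,[570,259],loss='soft_l1');print("flange",r.x,np.abs(r.fun).max())
print("pin",onz(w,f((197.5,97)),5))
s=[onz(w,g(p),56) for p in((460,180),(749,228))];d=s[1]-s[0];print("stripes",s,np.mean(s,0),np.degrees(np.arctan2(d[1],d[0])),np.linalg.norm(d))
print("daisy",onz(w,g((582,216)),68))
s=env.state();print(s['ee_pos'],s['ee_rot'])
E
```

```text
line [[551.77938217 257.75612079  50.        ]
 [589.43651121 261.48052801  50.        ]] -174.35163843937212
edge [[548.72128443 251.40425311  50.        ]
 [589.60580804 254.81435446  50.        ]] -175.232102784259
edge [[548.39341607 264.25598532  50.        ]
 [589.25981195 268.45000823  50.        ]] -174.14038231530554
flange [570.63695914 259.29467481] 0.9376679925002591
pin [540.43174316 256.69872445   5.        ]
stripes [array([481.00167448,  27.3057222 ,  56.        ]), array([492.43722158, 103.12347419,  56.        ])] [486.71944803  65.2145982   56.        ] 81.4227638452334 76.67531059274317
daisy [486.69480758  66.65554455  68.        ]
[489.76218631 259.80828625 173.49374858] [ 1.79985577e+02  2.22974706e-02 -1.78498687e+02]
```

```bash
python3 -m jog '{"jaw":[91,91,91,91,91,91,91,91,91,91],"slide":[[-0.9,-0.03,0.4],[-0.9,-0.03,0.6],[-0.89,-0.02,0.7],[0,0,0.8],[0,0,0.8],[0,0,0.8],[0,0,0.5],[0,0,0.38],[0,0,0],[0,0,0]],"spin":[0,0,0,-0.5,0,0,0,0,0,0]}' 60
python3 -m jog '{"jaw":[5,5,5,5,5,5,5,5,5],"slide":[[0,0,0],[0,0,0],[0,0,0],[0,0,0],[0,0,0],[0,0,0],[0,0,0],[0,0,0],[0,0,0]],"spin":[0,0,0,0,0,0,0,0,0]}' 60
```

```text
time_s: 13.1
ee_pos: [570.9, 259.9, 24.3]
ee_rot: [180.0, 0.0, -174.4]
force: [0.7, 0.1, 0.5]
gripper_width: 91.0
gripper_force: 0.0
time_s: 14.0
ee_pos: [570.4, 259.7, 23.7]
ee_rot: [180.0, -0.0, -174.4]
force: [-0.1, 0.2, -0.8]
gripper_width: 21.9
gripper_force: 0.0
```

```bash
python3 -m jog '{"jaw":[5,5,5,5,5],"slide":[[0,0,0],[0,0,0],[0,0,0],[0,0,0],[0,0,0]],"spin":[0,0,0,0,0]}' 60
python3 -m jog '{"jaw":[5,5,5,5,5,5],"slide":[[0,0,-0.4],[0,0,-0.9],[0,0,-0.9],[0,0,-0.8],[0,0,0],[0,0,0]],"spin":[0,0,0,0,0,0]}'
```

```text
time_s: 14.5
ee_pos: [570.5, 259.7, 23.7]
ee_rot: [-180.0, 0.0, -174.4]
force: [-0.1, -0.7, -0.2]
gripper_width: 13.6
gripper_force: 60.0
time_s: 15.1
ee_pos: [570.3, 259.7, 114.0]
ee_rot: [180.0, 0.0, -174.4]
force: [-0.7, 0.2, -2.4]
gripper_width: 13.6
gripper_force: 60.0
```

```bash
python3 -m jog '{"jaw":[5,5,5,5,5,5,5,5,5,5],"slide":[[0.21,-0.37,0],[0.4,-0.7,0],[0.4,-0.7,0],[0.4,-0.7,0],[0.4,-0.7,0],[0.4,-0.7,0],[0.4,-0.7,0],[0.4,-0.7,0],[0.3,-0.7,0],[0.1,-0.2,0]],"spin":[0,0,0,0,0,0,0,0,0,0]}' |grep -E "pos|rot"
python3 -m jog '{"jaw":[5,5,5,5,5,5,5,5,5,5],"slide":[[0,0,0],[0,0,0],[0,0,0],[0,0,0],[0,0,0],[0,0,0],[0,0,0],[0,0,0],[0,0,0],[0,0,0]],"spin":[0.5,1,1,1,1,1,1,1,1,1]}' |grep -E "pos|rot"
python3 -m jog '{"jaw":[5,5,5,5,5,5,5],"slide":[[0,0,0],[0,0,0],[0,0,0],[0,0,0],[0,0,0],[0,0,0],[0,0,0]],"spin":[1,1,1,0.5,0,0,0]}'
python3 - <<'E'
from h import *
import pickle
s=env.state();print(s['ee_pos'],s['ee_rot'],tool(np.array([486.7,65.4,114])-s['ee_pos']))
w=env.camera_model("wrist");im=env.grab_frame("wrist")[:,:,::-1].copy();cv2.imwrite("pics/w5.png",im);pickle.dump(w,open("w5.pkl","wb"))
E
```

```text
ee_pos: [484.1, 63.3, 112.4]
ee_rot: [-180.0, -0.3, -174.5]
ee_pos: [486.0, 65.7, 112.8]
ee_rot: [-179.9, -0.0, 109.3]
time_s: 17.8
ee_pos: [486.5, 65.5, 113.4]
ee_rot: [-180.0, 0.0, 81.7]
force: [-0.7, 0.2, -2.6]
gripper_width: 13.7
gripper_force: 60.0
[486.54376847  65.54644545 113.41403659] [-1.79962315e+02  3.65360776e-03  8.16833303e+01] [-0.00407816  0.00584619 -0.0195357 ]
```

View pics/w5.png

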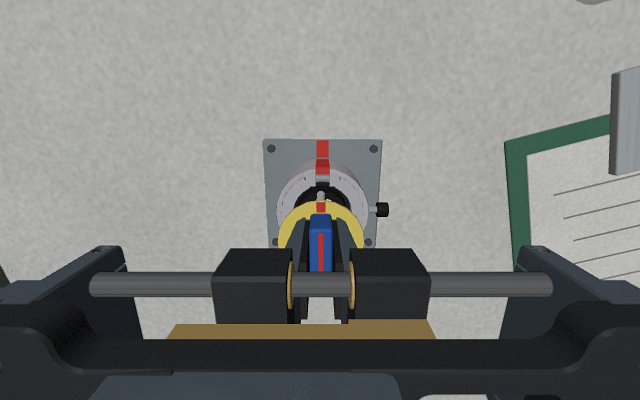

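```bash
python3 - <<'E'
from h import *
import pickle
w=pickle.load(open("w5.pkl","rb"));im=cv2.imread("pics/w5.png")
h=cv2.cvtColor(im,cv2.COLOR_BGR2HSV)
rd=cv2.inRange(h,(0,90,60),(12,255,255))|cv2.inRange(h,(168,90,60),(180,255,255))
def span(mask,r,z,lo=255,hi=390):
    x=np.flatnonzero(mask[r,lo:hi])+lo
    if len(x):
        a,b=onz(w,(x[0]-.5,r),z),onz(w,(x[-1]+.5,r),z);print(r,x[0],x[-1],((a+b)/2).round(1),'tooly',(tool((a+b)/2-env.state()['ee_pos'])*30).round(2),np.linalg.norm(a-b).round(1))
print("stripe base");[span(rd,r,6) for r in(143,148,153)]
print("rim/wall");[span(rd,r,56) for r in(176,178,180)]
print("flange red");[span(rd,r,113.4-23.7+22) for r in(205,207)]
print("bar line");[span(rd,r,113.4-23.7+50,310,332) for r in(240,250,260)]
ye=cv2.inRange(h,(20,90,80),(35,255,255))
print("flange");[span(ye,r,113.4-1.7) for r in(215,225,235)]
E
```

```text
stripe base
143 316 328 [495.4 119.9   6. ] tooly [ 55.04   0.87 107.51] 12.9
148 316 328 [494.7 115.    6. ] tooly [ 50.12   0.88 107.51] 13.0
153 316 328 [494.  110.1   6. ] tooly [ 45.16   0.89 107.51] 13.0
rim/wall
flange red
205 316 324 [489.5  91.  111.7] tooly [25.65 -0.87  1.81] 5.9
207 316 324 [489.3  89.7 111.7] tooly [24.26 -0.87  1.81] 5.9
bar line
240 318 322 [487.8  79.5 139.7] tooly [ 13.94  -0.8  -26.19] 2.9
250 318 322 [486.9  73.2 139.7] tooly [  7.59  -0.8  -26.19] 2.9
260 319 322 [486.3  66.7 139.7] tooly [  1.1   -0.51 -26.19] 2.3
flange
215 287 353 [488.4  84.1 111.7] tooly [18.65 -0.87  1.81] 44.5
225 281 360 [487.7  77.  111.7] tooly [11.49 -0.54  1.81] 53.7
235 278 363 [486.7  69.8 111.7] tooly [ 4.17 -0.54  1.81] 58.4
```

```bash
python3 -m jog '{"jaw":[5,5,5,5,5,5,5,5],"slide":[[0,0.04,0],[0,0,0.25],[0,0,0.3],[0,0,0.25],[0,0,0.15],[0,0,0.1],[0,0,0],[0,0,0]],"spin":[0,0,0,0,0,0,0,0]}'
python3 -m jog '{"jaw":[5,5,5,5,5,5],"slide":[[0,0,0.07],[0,0,0.07],[0,0,0.06],[0,0,0],[0,0,0],[0,0,0]],"spin":[0,0,0,0,0,0]}'
```

```text
time_s: 18.65
ee_pos: [487.7, 65.3, 82.4]
ee_rot: [-180.0, 0.0, 81.6]
force: [-1.8, 0.6, 3.2]
gripper_width: 13.7
gripper_force: 60.0
time_s: 19.25
ee_pos: [487.7, 65.3, 76.2]
ee_rot: [-180.0, 0.0, 81.6]
force: [-1.9, -0.3, 4.9]
gripper_width: 13.8
gripper_force: 60.0
```

```bash
python3 -m jog '{"jaw":[5,5,5,5,5,5],"slide":[[0,0,0.1],[0,0,0.1],[0,0,0],[0,0,0],[0,0,0],[0,0,0]],"spin":[0,0,0,0,0,0]}'|grep -E "pos|force"
python3 -m jog '{"jaw":[5,5,5,5,5,5],"slide":[[0,0,0.1],[0,0,0.1],[0,0,0.02],[0,0,0],[0,0,0],[0,0,0]],"spin":[0,0,0,0,0,0]}'
```

```text
ee_pos: [487.8, 65.3, 70.4]
force: [-4.1, -0.4, 6.1]
gripper_force: 60.0
time_s: 20.45
ee_pos: [487.8, 65.3, 63.9]
ee_rot: [-180.0, -0.0, 81.6]
force: [-4.2, -1.5, 5.8]
gripper_width: 13.7
gripper_force: 60.0
```

```bash
python3 -m jog '{"jaw":[5,5,5,5,5,5,5,5,5,5],"slide":[[0,-0.04,0],[0,0,0],[0,0,0],[0,0,0],[0,0,0],[0,0,0],[0,0,0],[0,0,0],[0,0,0],[0,0,0]],"spin":[0,0,0.3,0.6,0.6,0.6,0.6,0,0,0]}'
python3 - <<'E'
from h import *
s=env.state();print(s['force'],s['torque'],s['qpos'])
E
```

```text
time_s: 21.45
ee_pos: [488.4, 65.5, 64.4]
ee_rot: [179.8, -0.1, 60.0]
force: [-1.8, -0.3, 6.0]
gripper_width: 13.3
gripper_force: 60.0
[-1.8142653  -0.303577    6.02862728] [-0.28555443  0.37553917  0.06621285] [ 6.30988726e+00  1.95921669e+01  1.12417654e+02 -2.43869681e-02
  4.77880265e+01  3.62923431e+01]
```

```bash
python3 -m jog '{"jaw":[5,5,5,5,5,5,5,5,5,5],"slide":[[0,0,0],[0,0,0],[0,0,0],[0,0,0],[0,0,0],[0,0,0],[0,0,0],[0,0,0],[0,0,0],[0,0,0]],"spin":[0.6,0.6,0.6,0.6,0.6,0.6,0.6,0,0,0]}'
python3 - <<'E'
from h import *
s=env.state();print(s['force'],s['torque'],s['qpos'][5])
E
```

```text
time_s: 22.45
ee_pos: [488.8, 65.0, 64.4]
ee_rot: [179.8, -0.2, 26.5]
force: [-0.3, -1.8, 5.5]
gripper_width: 13.8
gripper_force: 60.0
[-0.34866597 -1.82702262  5.52145724] [-0.65657336  0.25922416  0.08570921] 69.88158537152677
```

```bash
python3 -m jog '{"jaw":[5,5,5,5,5,5,5,5,5,5],"slide":[[0,0,0],[0,0,0],[0,0,0],[0,0,0],[0,0,0],[0,0,0],[0,0,0],[0,0,0],[0,0,0],[0,0,0]],"spin":[0.6,0.6,0.6,0.6,0.6,0.6,0.5,0,0,0]}'
python3 - <<'E'
from h import *
s=env.state();print(s['force'],s['torque'],s['qpos'][5])
E
python3 -m jog '{"jaw":[5,5,5,5],"slide":[[0,0,0],[0,0,0],[0,0,0],[0,0,0]],"spin":[0.3,0,0,0]}'
python3 - <<'E'
from h import *
s=env.state();print(s['force'],s['torque'],s['qpos'][5])
E
```

```text
time_s: 23.45
ee_pos: [488.8, 64.3, 64.5]
ee_rot: [179.9, -0.3, -6.3]
force: [-0.3, -6.4, 5.6]
gripper_width: 13.9
gripper_force: 60.0
[-0.32014285 -6.38568426  5.6254164 ] [-1.17772958  0.27136062  0.1413489 ] 102.67504563584478
time_s: 23.85
ee_pos: [488.8, 64.2, 64.5]
ee_rot: [179.9, -0.3, -8.7]
force: [-0.4, -6.6, 6.2]
gripper_width: 13.4
gripper_force: 60.0
[-0.44374864 -6.55243826  6.18790357] [-1.19328421  0.32331313  0.16102688] 105.07012398633015
```

```bash
for i in 1; do python3 -m jog '{"jaw":[5,5,5,5],"slide":[[0,0,0],[0,0,0],[0,0,0],[0,0,0]],"spin":[0.3,0,0,0]}'; done
python3 - <<'E'
from h import *
s=env.state();print(s['force'],s['torque'],s['qpos'][5])
E
python3 -m jog '{"jaw":[5,5,5,5],"slide":[[0,0,0],[0,0,0],[0,0,0],[0,0,0]],"spin":[0.3,0,0,0]}'
python3 - <<'E'
from h import *
s=env.state();print(s['force'],s['torque'],s['qpos'][5])
E
```

```text
time_s: 24.25
ee_pos: [488.8, 64.2, 64.5]
ee_rot: [179.9, -0.3, -11.1]
force: [0.0, -5.5, 7.1]
gripper_width: 13.6
gripper_force: 60.0
[ 0.04210511 -5.53268069  7.07692803] [-1.182606   0.2788408  0.2133209] 107.47056841944625
time_s: 24.65
ee_pos: [488.8, 64.1, 64.4]
ee_rot: [179.9, -0.3, -13.4]
force: [0.2, -5.8, 6.6]
gripper_width: 13.7
gripper_force: 60.0
[ 0.18828036 -5.82974553  6.58199215] [-1.19803286  0.33038478  0.50340681] 109.81158336895645
```

```bash
python3 - <<'E'
from h import *
im=env.grab_frame("wrist")[:,:,::-1];a=env.grab_frame("scene")[:,:,::-1][160:260,290:420];b=env.grab_frame("side")[:,:,::-1][135:235,235:365]
t=np.hstack([cv2.resize(x,(390,300),interpolation=cv2.INTER_CUBIC) for x in(a,b)]);u=cv2.resize(im[120:345,160:480],(390,275),interpolation=cv2.INTER_CUBIC)
cv2.imwrite("pics/f.png",np.vstack([t,np.pad(u,((0,0),(0,390),(0,0)))]))
s=env.state();print(s['force'],s['torque'],s['ee_pos'],s['ee_rot'])
E
```

```text
[ 0.57022696 -5.90594563  6.52990034] [-1.20133725  0.26132069  0.54682981] [488.78486367  64.11361825  64.4612416 ] [179.89472736  -0.28817453 -13.36531507]
```

View pics/f.png

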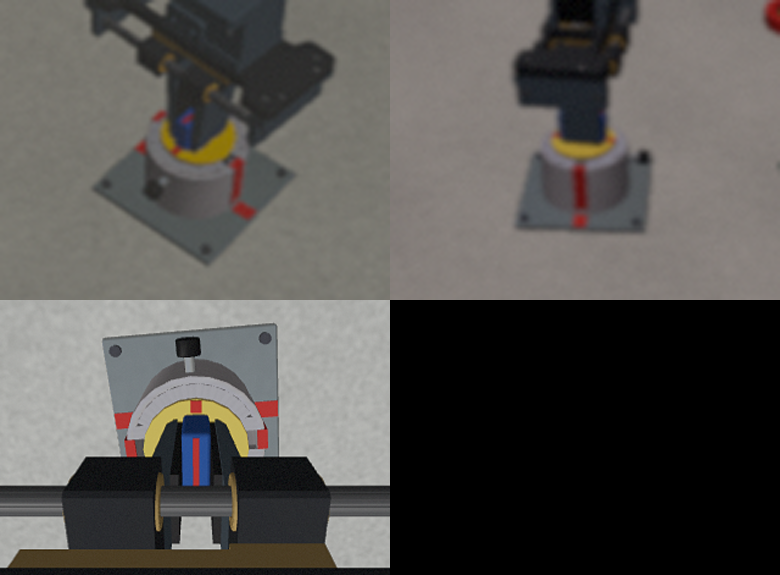

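The final view shows the cap seated in the holder. Its bar points at the screw, so it is a quarter turn from the red notches, and the torque shows it at the stop. I'm handing in while still gripping.

```bash
python3 -c "
from workcell import env
print(env.job_done())"
```

```text
the job is handed in; nothing more can be done
None
```

The daisy block stands in the holder with the cap pushed in over it and twisted clockwise until the torque jumped at the stop; I handed the job in at about 25 s with the cap still gripped at 60 N, leaf and poppy untouched, and no verdict was returned.

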